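# Set the running clearance of a slab roller

### The arm

A 7-joint arm with a two-finger parallel gripper is mounted at the origin on the work surface. World frame = base frame: x ahead of the robot, y to its left, z up, the work surface at z = 0. Lengths are in mm, angles in rad, forces in N, time in s.
With the tool pointing down it reaches from about 350 to 900 mm from the base axis. Payload 7.2 kg.
Tool frame: the origin (TCP) lies on the centre line of the jaws, within the pads' length; the fingertips stand 14 mm ahead of it and the grasp point (between the pads) lies 5 mm behind it (manip.tip_reach is the distance from the TCP to the fingertips, in mm); z points along the fingers, y is the line along which they close (so a half turn about z gives the same grasp; the last joint's range is limited). The gripper opens to 85 mm and grips with 20 to 120 N. Pads are 22 mm wide; open, the fingers measure 114 mm over their backs; the gripper's body (76 mm by 85 mm) begins 54 mm behind the grasp point. The pads swing forward as they close: fully open they stand 13 mm farther back than shut.
Start: joints at [-1.276, 0.411, -0.013, 1.596, 0.006, 1.134, -0.082], TCP at [221.818, 584.316, 245.297] pointing down, gripper open.
Joint ranges: [-2.95, 2.95], [-0.29, 1.99], [-1.47, 1.44], [0.14, 2.54], [-1.03, 4.17], [0.13, 1.85], [-2.86, 2.86]. Speed limits (rad/s): [2.39, 2.39, 3.01, 3.01, 3.14, 3.14, 3.14].

### API

Orientations are given as a unit quaternion [x, y, z, w].
In Python, from bench import monitor, optics, workorder, manip gives the robot as it stands.
- The arm moves only by the tool send_rows, never from a script. Its argument "steps" is a list of rows, each a list of 5 numbers: the gripper's target within -1 to 1 (fully open at 1, half-way at 0, shut at -1), then the shift along the tool's x, y, z in units of 0.05 m (1.0 is 0.05 m), then the turn about the tool's z in units of 0.1 rad (1.0 is 0.1 rad). In form: [[claw, dx, dy, dz, spin], ...]. A call has 1 to 5 rows; each row shifts and turns the commanded pose from where the row before left it, along the tool's axes as they then stand; what a row does not reach is not made up. A row lasts 1/8 s, in which the tool goes at most 62.5 mm and 10.7 degrees, less where a joint would pass 70% of its speed; a pose out of reach is approached as far as the arm can. A call with a number of a shift or a turn outside -1 to 1 is refused whole. A call with a gripper value outside its range is refused whole. The fingers move at their own pace and stop on an object; the grip force is fixed at half the most. Time passes only in rows, so rows that do not move let the fingers close. It gives the time, the measured TCP pose, the force, the opening and the grip force at its end, in the units of the state.
- monitor.get_obs(): the state, without advancing time (a new reading comes with each control period).
- optics.camera(name): name is "side" or "top"; returns a dict with "frame" (420x560x3 uint8, red, green, blue), "intrinsics" (3x3 intrinsics, pixels), "extrinsics" (4x4, takes a point from camera to world coordinates). Camera axes: x right, y down, z forward; pixel columns grow to the right and rows downward; lengths in mm; the calibration is good to about 2 mm. A picture is of the moment at which its call begins. There is no depth.
- workorder.finish_job(): hands the job in; it is judged then, once.
The state is a dict: "t": time; "q": joint angles; "joint_velocities": joint speeds; "tau": joint torques, N m; "ee_pos": TCP position; "tcp_rot": TCP orientation; "ft_force": force on the tool from outside, world axes, zero at the start; "moment": the same for the moment, N m; "grip_width": finger opening in mm; "finger_force": force on a finger pad.
Only numpy, scipy, OpenCV 4.12 (cv2) and the standard library are available. Lean on these libraries where they do the work, as an engineer would, in place of code of your own. Each camera call takes 0.05 s, during which the arm holds its last target. There are 200 camera calls.

### The job

On the tabletop slab roller, turn the black thumbscrew at the crank end clockwise until it seats, then back it off a quarter turn to give the top roller its running clearance. Finish while still gripping that thumbscrew, holding it there so that it cannot creep while the lock ring under it is nipped up. Leave the thumbscrew at the other end as it is set, and do not disturb the jar, the cup and the brush.

Things in the scene. Friction and masses are not known exactly. Their poses are not given: they have to be found in the camera images.
- slab_roller: Blue slab roller, fixed to the table, 420 x 480 x 258 mm high. Origin: centre of its underside; y runs along the rollers, x across, z up. Two cheeks at y = -215 and +215 mm, each 110 x 34 mm with a flat bridge on top at 200 mm height; plywood boards between them at 92 mm. The crank hangs outside the -y cheek (y -245 to -360 mm), below 155 mm height.
- thumbscrew_grip (a point): Middle of the thumbscrew to be set, on its vertical axis over the cheek at the crank (-y) end: a black round ribbed knob, 40 mm across, 26 mm high, white radial mark on top. The point is 13 mm below its top and 245 mm above the table when seated (rises 2 mm a turn). Below: brass lock ring, 32 mm across, top 32 mm below the point; bridge 45 mm below it. Axes turn with the knob, z up.
- thumbscrew (a joint): Turn of that thumbscrew, rad. 0 = seated (hard stop: bearing block on its stop); grows anticlockwise seen from above (backing off); 1.571 = a quarter turn off the seat; starts between 2.2 and 4.6. Turning takes about 0.15 N m and it stays where left. The round knob may be gripped at any angle and slips in the fingers if turned on against the seat.
- other_thumbscrew_grip (a point): Middle of the grip of the same kind of thumbscrew at the other end (+y end) of the slab roller, already set; to be left alone.
- other_thumbscrew (a joint): Turn of the other thumbscrew in rad, same meaning; already set near 1.57, must stay as it is.
- glaze_jar: Bystander: white jar with a red cap, 72 mm in diameter, 95 mm high, standing on the table near the crank end. Origin: centre of its underside, z up.
- bisque_cup: Bystander: unglazed pale cup, 72 mm in diameter, 85 mm high, standing on the table beside the crank. Origin: centre of its underside, z up.
- glaze_brush: Bystander: brush 180 mm long lying on the table. Origin: on its underside, near its middle; x points along it to the bristles.

How it is judged (in metres and radians):
On the way:
1. the thumbscrew at the crank end is turned in until it seats (value of joint thumbscrew below 0.06 rad), for 0.1 s.
At the end, for the whole second after the job is handed in: After having been seated, the thumbscrew at the crank end stands still a quarter turn back from its seat (1.57 rad, within 0.3 rad), and the gripper still grips it: the fingers press on it with more than 3 N and the point between the pads is within 15 mm of its axis (value of joint thumbscrew between 1.27 and 1.87 rad and velocity of joint thumbscrew between -0.1 and 0.1 rad/s and contact force between the fingers and thumbscrew_c0 above 3 N and horizontal distance between the grasp point and thumbscrew_grip below 0.015 m); the arm keeps its last pose, push and grip.
It fails at once if the other thumbscrew is turned by more than about 0.2 rad (value of joint other_thumbscrew above 1.85 rad or value of joint other_thumbscrew below 1.3 rad).
It fails at once if the jar, the cup or the brush is shifted by more than 20 mm or the jar or cup is tipped (distance of any of glaze_jar, bisque_cup, glaze_brush from where it was at the start of the episode above 0.02 m or angle between any of glaze_jar, bisque_cup's own z axis and vertical above 0.3 rad).
It also fails if it takes over 48 s, if anything falls off the work surface, if the arm or the gripper's body presses on something with over 40 N, if the wrist force passes 120 N, or if a joint passes its speed limit or range.

## Working session

There is one attempt and no reset: what is moved stays moved. The work goes in short steps, Python scripts to look and compute and a tool call to move; the robot and the scene stay as the last step left them, time stands still between calls to the robot, and variables do not carry over. Pictures are saved under pics/ and viewed, at most 10 in all, crops included, and the job is handed in when it is done.

Besides the shell and the picture viewer there is one more tool, called after "Call:" as a command line: name --pt "numbers of a row" for each row, then --argument value for the rest. send_rows: Moves the arm, as the interface text tells. Shifts and turns lie within -1 to 1; 1 stands for 0.05 m of shift or 0.1 rad of turn. Its arguments: {"type":"object","properties":{"steps":{"type":"array","items":{"type":"array","items":{"type":"number"}}}},"required":["steps"]}

```bash
mkdir -p pics; ls; python3 - <<'E'
from bench import monitor, optics, manip
import cv2
o=monitor.get_obs(); print({k:o[k] for k in ('t','q','ee_pos','tcp_rot','grip_width','ft_force')}, manip.tip_reach)
for n in('top','side'):
    c=optics.camera(n); cv2.imwrite(f'pics/{n}0.png',c['frame'][...,::-1]); print(n,c['intrinsics'],c['extrinsics'])
E
```

```text
pics
{'t': 0.0, 'q': array([-1.27618165,  0.41185812, -0.01270779,  1.59710431,  0.00559136,
        1.13428792, -0.08218906]), 'ee_pos': array([221.67881613, 583.83150222, 244.4544347 ]), 'tcp_rot': array([ 1.80399996e-01,  9.83592997e-01, -8.05845717e-04, -9.21359509e-05]), 'grip_width': 85.23740403802638, 'ft_force': array([-0.46362229, -0.33085286,  0.28094931])} 14.0
top [[535.81191299   0.         282.95423238]
 [  0.         535.81191299 208.60606444]
 [  0.           0.           1.        ]] [[ 2.69939436e-02 -9.96101433e-01  8.39837051e-02  3.84245636e+02]
 [-9.99620981e-01 -2.73524346e-02 -3.12068854e-03 -4.29428315e+01]
 [ 5.40568113e-03 -8.38676340e-02 -9.96462241e-01  1.38591474e+03]
 [ 0.00000000e+00  0.00000000e+00  0.00000000e+00  1.00000000e+00]]
side [[435.24340913   0.         275.6788841 ]
 [  0.         435.24340913 202.85251243]
 [  0.           0.           1.        ]] [[ 9.41132416e-01  2.49123376e-01 -2.28489212e-01  7.77938447e+02]
 [ 3.37936356e-01 -6.76790929e-01  6.54028331e-01 -7.92211050e+02]
 [ 8.29431980e-03 -6.92742075e-01 -7.21137728e-01  9.80865494e+02]
 [ 0.00000000e+00  0.00000000e+00  0.00000000e+00  1.00000000e+00]]
```

View pics/top0.png

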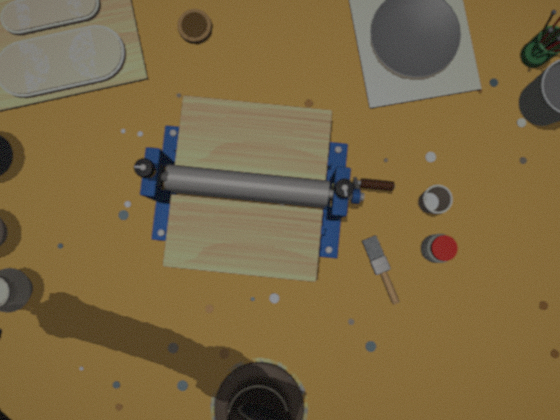

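View pics/side0.png

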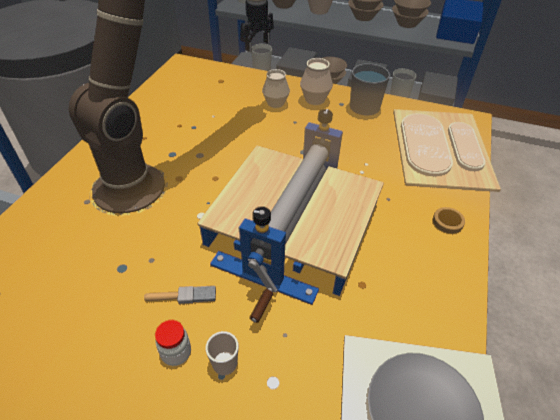

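Top view: target knob by the crank is at about (345,189), the other knob at (144,168). In the side view the target is at about (262,215). The jar, cup and brush lie towards -y and nearer the base, clear of the knob.

```bash
cat > h.py <<'E'
import numpy as np, cv2
from bench import monitor, optics
def ray(c,u,v):
    K,E=c['intrinsics'],c['extrinsics']
    d=E[:3,:3]@np.linalg.inv(K)@[u,v,1]; return E[:3,3],d/np.linalg.norm(d)
def plane(c,u,v,z):
    o,d=ray(c,u,v); return o+d*(z-o[2])/d[2]
def proj(c,p):
    E=np.linalg.inv(c['extrinsics']); q=c['intrinsics']@(E[:3,:3]@p+E[:3,3]); return q[:2]/q[2]
def tri(r1,r2):
    A=[];b=[]
    for o,d in(r1,r2):
        P=np.eye(3)-np.outer(d,d);A.append(P);b.append(P@o)
    return np.linalg.solve(sum(A),sum(b))
def crop(c,u,v,r,s,name):
    f=c['frame'][v-r:v+r,u-r:u+r,::-1]
    return cv2.resize(f,None,fx=s,fy=s,interpolation=cv2.INTER_NEAREST)
E
python3 - <<'E'
from h import *
t=optics.camera('top');s=optics.camera('side')
a=crop(t,345,189,25,11,0);b=crop(s,262,217,25,11,0)
cv2.imwrite('pics/c0.png',cv2.convertScaleAbs(np.hstack([a[:,:396],b[:,:396]]) if 0 else cv2.resize(np.hstack([a,b]),(800,400),interpolation=cv2.INTER_NEAREST),alpha=1.8))
for c,u,v in((t,345,189),(t,144,168),(s,262,215)):
    f=c['frame'].astype(int);r=16
    g=f[v-r:v+r,u-r:u+r]; m=((g.max(2)<45)).astype(np.uint8)
    n,l,st,ce=cv2.connectedComponentsWithStats(m)
    for i in range(1,n):
        if st[i,4]>30: print(st[i]+[u-r,v-r,0,0,0],ce[i]+[u-r,v-r])
E
```

```text
[339 179  17  18  90] [348.14444444 185.35555556]
[333 184  13  14  47] [337.25531915 191.59574468]
[137 159  23  25 171] [150.94152047 169.95321637]
[254 208  16  18 189] [261.85714286 217.62433862]
```

View pics/c0.png

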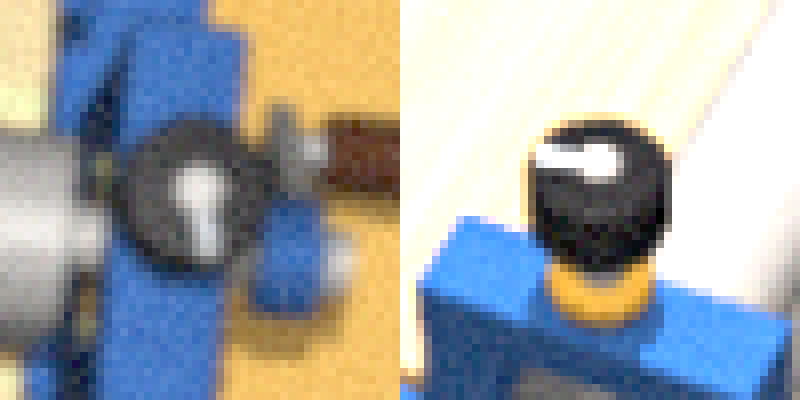

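The enhanced crop shows the target knob's disc centred at about (344.4,188.4) in the top view. Its white mark points down the image (towards -x). In the side view the top-disc centre is about (262,212).

```bash
python3 - <<'E'
from h import *
from scipy.spatial.transform import Rotation as R
t=optics.camera('top');s=optics.camera('side')
p=plane(t,344.4,188.4,259); print(p, plane(s,262.0,212.0,259), tri(ray(t,344.4,188.4),ray(s,262,212)))
print('other',plane(t,144,168,259))
o=monitor.get_obs(); Rm=R.from_quat(o['tcp_rot']).as_matrix(); print(Rm.round(3))
print('shift tool frame to x,y', Rm.T@(np.array([p[0],p[1],340])-o['ee_pos'])/50)
E
```

```text
[ 525.74395558 -175.4503869   259.        ] [ 529.94827644 -175.07520705  259.        ] [ 527.71511383 -174.78220055  257.53549829]
other [557.54013137 250.50476441 259.        ]
[[-0.935  0.355 -0.   ]
 [ 0.355  0.935 -0.   ]
 [-0.    -0.    -1.   ]]
shift tool frame to x,y [-11.07510255 -12.04754339  -1.8931437 ]
```

Call:
send_rows --pt "1 0 0 -1 0" --pt "1 -0.3 -0.35 -0.9 0" --pt "1 -0.7 -0.75 0 0" --pt "1 -0.7 -0.75 0 0" --pt "1 -0.7 -0.75 0 0"

```text
t: 0.92
ee_pos: [288.3, 418.6, 340.4]
tcp_rot: [0.18, 0.984, 0.0, 0.0]
ft_force: [0.8, 0.1, 0.2]
grip_width: 85.7
finger_force: 0.0
```

Call:
send_rows --pt "1 -0.7 -0.75 0 0" --pt "1 -0.7 -0.75 0 0" --pt "1 -0.7 -0.75 0 0" --pt "1 -0.7 -0.75 0 0" --pt "1 -0.7 -0.75 0 0"

```text
t: 1.55
ee_pos: [385.3, 181.1, 340.5]
tcp_rot: [0.18, 0.984, 0.0, 0.0]
ft_force: [1.4, 0.2, -0.7]
grip_width: 85.3
finger_force: 0.0
```

Call:
send_rows --pt "1 -0.7 -0.75 0 0" --pt "1 -0.7 -0.75 0 0" --pt "1 -0.7 -0.75 0 0" --pt "1 -0.7 -0.75 0 0" --pt "1 0 0 0 -1"

```text
t: 2.17
ee_pos: [463.3, -11.2, 340.6]
tcp_rot: [0.133, 0.991, -0.0, 0.001]
ft_force: [-0.2, 1.1, -0.6]
grip_width: 85.1
finger_force: 0.0
```

```bash
python3 - <<'E'
from h import *
o=monitor.get_obs(); print(o['t'],o['q'].round(3),o['ee_pos'],o['tcp_rot'].round(4))
E
```

```text
2.175 [-0.587  0.036  0.531  1.855 -0.018  1.254  1.252] [463.30713406 -11.23860492 340.5656745 ] [ 1.334e-01  9.911e-01 -5.000e-04  5.000e-04]
```

Call:
send_rows --pt "1 0 0 0 -1" --pt "1 0 0 0 -1" --pt "1 0 0 0 -1" --pt "1 0 0 0 -1" --pt "1 0 0 0 -1"

```text
t: 2.8
ee_pos: [462.5, -7.2, 340.3]
tcp_rot: [-0.12, 0.993, 0.0, 0.0]
ft_force: [-0.9, -1.6, 0.5]
grip_width: 85.5
finger_force: 0.0
```

```bash
cat > st.py <<'E'
from h import *
import sys
from scipy.spatial.transform import Rotation as R
o=monitor.get_obs(); Rm=R.from_quat(o['tcp_rot']).as_matrix()
z=float(sys.argv[1]) if len(sys.argv)>1 else o['ee_pos'][2]
print(round(o['t'],2),'q',o['q'].round(3),o['ee_pos'].round(1),'yaw',np.arctan2(Rm[1,0],Rm[0,0]).round(3),'tilt z',Rm[:,2].round(4),'M',o['moment'].round(2),'F',o['ft_force'].round(1),'w',o['grip_width'].round(1),o['finger_force'])
print('shift',(Rm.T@(np.array([527,-175,z])-o['ee_pos'])/50).round(3))
E
python3 st.py
```

```text
Traceback (most recent call last):
  File "st.py", line 6, in <module>
    print(round(o['t'],2),'q',o['q'].round(3),o['ee_pos'].round(1),'yaw',np.arctan2(Rm[1,0],Rm[0,0]).round(3),'tilt z',Rm[:,2].round(4),'M',o['moment'].round(2),'F',o['ft_force'].round(1),'w',o['grip_width'].round(1),o['finger_force'])
                                                                                                                                                                                                ^^^^^^^^^^^^^^^^^^^^^
AttributeError: 'float' object has no attribute 'round'
```

```bash
sed -i "s/o\['grip_width'\].round(1)/round(o['grip_width'],1)/" st.py; python3 st.py
```

```text
2.8 q [-0.578  0.036  0.513  1.856 -0.019  1.254  1.751] [462.5  -7.2 340.3] yaw -2.901 tilt z [ 1.e-04  2.e-04 -1.e+00] M [0.06 0.09 0.02] F [-0.9 -1.6  0.5] w 85.5 0.0
shift [-0.453 -3.567 -0.   ]
```

Call:
send_rows --pt "1 -0.11 -0.9 0 0" --pt "1 -0.11 -0.9 0 0" --pt "1 -0.11 -0.88 0 0" --pt "1 -0.11 -0.88 0 0" --pt "1 0 0 0 -1"

```text
t: 3.42
ee_pos: [525.8, -178.7, 340.0]
tcp_rot: [-0.166, 0.986, -0.001, -0.0]
ft_force: [-0.4, 0.7, 0.2]
grip_width: 85.7
finger_force: 0.0
```

Call:
send_rows --pt "1 0 0 0 -1" --pt "1 0 0 0 -1" --pt "1 0 0 0 0"

```text
t: 3.8
ee_pos: [525.7, -175.0, 340.3]
tcp_rot: [-0.265, 0.964, 0.0, 0.0]
ft_force: [0.5, 0.2, -0.2]
grip_width: 85.4
finger_force: 0.0
```

```bash
python3 st.py 248
```

```text
3.8 q [-0.267  0.239  0.623  1.666 -0.145  1.283  2.491] [ 525.7 -175.   340.3] yaw -2.605 tilt z [ 0.e+00  2.e-04 -1.e+00] M [-0.09 -0.05 -0.03] F [ 0.5  0.2 -0.2] w 85.4 0.0
shift [-0.022 -0.013  1.846]
```

Call:
send_rows --pt "1 0 0 0 -1" --pt "1 0 0 0 -1" --pt "1 0 0 0.7 0" --pt "1 0 0 0.7 0" --pt "1 -0.02 -0.01 0.58 0"

```text
t: 4.42
ee_pos: [526.6, -174.5, 240.1]
tcp_rot: [-0.359, 0.933, 0.0, -0.0]
ft_force: [0.1, -0.3, -0.7]
grip_width: 85.5
finger_force: 0.0
```

Call:
send_rows --pt "1 0 0 0 0"

```text
t: 4.55
ee_pos: [525.8, -174.1, 239.6]
tcp_rot: [-0.36, 0.933, 0.001, -0.002]
ft_force: [-0.8, 0.7, 0.4]
grip_width: 85.3
finger_force: 0.0
```

```bash
python3 st.py 241; python3 - <<'E'
from h import *
t=optics.camera('top');s=optics.camera('side')
a=crop(t,345,189,50,4,0);b=crop(s,262,217,50,4,0)
cv2.imwrite('pics/c1.png',cv2.convertScaleAbs(np.hstack([a,b]),alpha=1.8))
E
```

```text
4.55 q [-0.214  0.323  0.568  1.805 -0.194  1.074  2.731] [ 525.8 -174.1  239.6] yaw -2.406 tilt z [-3.9e-03  5.0e-04 -1.0e+00] M [-0.   -0.01  0.  ] F [-0.8  0.7  0.4] w 85.3 0.0
shift [-0.006 -0.03  -0.028]
```

View pics/c1.png

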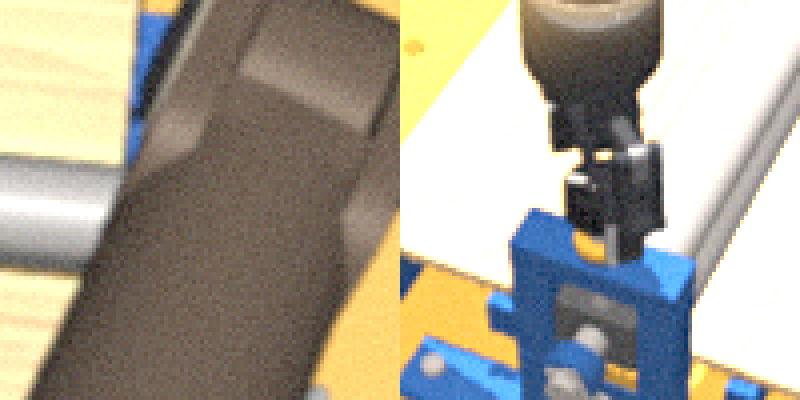

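In the side view the fingers straddle the knob, with the mark just visible at its top left. I'll close on it.

Call:
send_rows --pt "-1 0 0 0 0" --pt "-1 0 0 0 0" --pt "-1 0 0 0 0" --pt "-1 0 0 0 0" --pt "-1 0 0 0 0"

```text
t: 5.28
ee_pos: [528.6, -176.3, 242.9]
tcp_rot: [-0.36, 0.933, -0.002, 0.002]
ft_force: [3.7, -4.2, 2.7]
grip_width: 38.7
finger_force: 60.8
```

```bash
python3 st.py 241
```

```text
5.28 q [-0.213  0.32   0.57   1.8   -0.194  1.072  2.733] [ 528.6 -176.3  242.9] yaw -2.405 tilt z [ 0.0049 -0.0024 -1.    ] M [-0.71 -0.63  0.01] F [ 3.7 -4.2  2.7] w 38.7 60.81591010093689
shift [0.006 0.04  0.038]
```

Call:
send_rows --pt "-1 0 -0.05 0 0.5" --pt "-1 0 0 0 1" --pt "-1 0 0 0 1" --pt "-1 0 0 0 1" --pt "-1 0 0 0 1"

```text
t: 5.9
ee_pos: [528.5, -176.0, 242.7]
tcp_rot: [-0.142, 0.99, 0.001, 0.0]
ft_force: [-6.4, 4.0, 10.6]
grip_width: 38.4
finger_force: 61.6
```

```bash
python3 st.py 241
```

```text
5.9 q [-0.281  0.338  0.665  1.801 -0.235  1.083  2.323] [ 528.5 -176.   242.7] yaw -2.857 tilt z [ 6.0e-04  1.4e-03 -1.0e+00] M [0.34 0.91 0.16] F [-6.4  4.  10.6] w 38.4 61.56177341938019
shift [0.024 0.028 0.033]
```

Call:
send_rows --pt "-1 0 0 0 1" --pt "-1 0 0 0 1" --pt "-1 0 0 0 1" --pt "-1 0 0 0 1" --pt "-1 0 0 0 1"

```text
t: 6.52
ee_pos: [528.5, -175.5, 242.5]
tcp_rot: [0.107, 0.994, 0.001, -0.0]
ft_force: [-4.9, 6.1, 12.0]
grip_width: 38.2
finger_force: 61.6
```

```bash
python3 st.py 241
```

```text
6.53 q [-0.362  0.361  0.778  1.805 -0.285  1.092  1.874] [ 528.5 -175.5  242.5] yaw 2.927 tilt z [ 1.0e-04  2.1e-03 -1.0e+00] M [0.56 1.17 0.12] F [-4.9  6.1 12. ] w 38.2 61.62502348423004
shift [0.032 0.003 0.03 ]
```

Call:
send_rows --pt "-1 0 0 0 1" --pt "-1 0 0 0 1" --pt "-1 0 0 0 1" --pt "-1 0 0 0 1" --pt "-1 0 0 0 1"

```text
t: 7.15
ee_pos: [528.7, -174.9, 242.4]
tcp_rot: [0.35, 0.937, 0.001, -0.0]
ft_force: [-4.5, 6.8, 10.8]
grip_width: 38.8
finger_force: 61.6
```

```bash
python3 st.py 241
```

```text
7.15 q [-0.444  0.394  0.901  1.809 -0.346  1.106  1.436] [ 528.7 -174.9  242.4] yaw 2.427 tilt z [ 1.0e-04  2.8e-03 -1.0e+00] M [0.9  1.1  0.15] F [-4.5  6.8 10.8] w 38.8 61.63361191749573
shift [ 0.025 -0.023  0.028]
```

Call:
send_rows --pt "-1 0 0 0 1" --pt "-1 0 0 0 1" --pt "-1 0 0 0 1" --pt "-1 0 0 0 1" --pt "-1 0 0 0 1"

```text
t: 7.78
ee_pos: [529.1, -174.6, 242.2]
tcp_rot: [0.57, 0.821, 0.002, -0.001]
ft_force: [-1.5, 7.4, 8.7]
grip_width: 38.6
finger_force: 61.4
```

```bash
python3 st.py 241
```

```text
7.78 q [-0.522  0.442  1.031  1.813 -0.422  1.128  1.011] [ 529.1 -174.6  242.2] yaw 1.928 tilt z [ 6.0e-04  3.3e-03 -1.0e+00] M [1.15 0.8  0.14] F [-1.5  7.4  8.7] w 38.6 61.35635733604431
shift [ 0.007 -0.043  0.024]
```

Call:
send_rows --pt "-1 0 0 0 1" --pt "-1 0 0 0 1" --pt "-1 0 0 0 1"

```text
t: 8.15
ee_pos: [529.5, -174.5, 242.2]
tcp_rot: [0.687, 0.727, 0.002, -0.001]
ft_force: [-0.1, 7.0, 8.4]
grip_width: 38.6
finger_force: 61.2
```

```bash
python3 st.py 241
```

```text
8.15 q [-0.564  0.48   1.112  1.814 -0.475  1.147  0.764] [ 529.5 -174.5  242.2] yaw 1.628 tilt z [ 0.0011  0.0033 -1.    ] M [1.27 0.44 0.14] F [-0.1  7.   8.4] w 38.6 61.21131777763367
shift [-0.007 -0.05   0.023]
```

Call:
send_rows --pt "-1 0 0 0 1" --pt "-1 0 0 0 1" --pt "-1 0 0 0 1"

```text
t: 8.52
ee_pos: [529.8, -174.5, 242.1]
tcp_rot: [0.787, 0.616, 0.002, -0.001]
ft_force: [1.3, 6.3, 6.8]
grip_width: 38.5
finger_force: 61.1
```

```bash
python3 st.py 241
```

```text
8.53 q [-0.602  0.524  1.193  1.816 -0.533  1.172  0.522] [ 529.8 -174.5  242.1] yaw 1.328 tilt z [ 0.0016  0.0031 -1.    ] M [1.27 0.08 0.15] F [1.3 6.3 6.8] w 38.5 61.06074929237366
shift [-0.024 -0.051  0.022]
```

Call:
send_rows --pt "-1 0 0 0 1" --pt "-1 0 0 0 1" --pt "-1 0 0 0 1"

```text
t: 8.9
ee_pos: [530.1, -174.6, 242.0]
tcp_rot: [0.871, 0.492, 0.002, -0.001]
ft_force: [2.3, 5.5, 4.5]
grip_width: 38.5
finger_force: 60.9
```

```bash
python3 st.py 241
```

```text
8.9 q [-0.631  0.576  1.271  1.817 -0.595  1.203  0.283] [ 530.1 -174.6  242. ] yaw 1.028 tilt z [ 0.0021  0.0027 -1.    ] M [ 1.1  -0.25  0.13] F [2.3 5.5 4.5] w 38.5 60.90432643890381
shift [-0.038 -0.049  0.02 ]
```

Call:
send_rows --pt "0.4 0 0 0 0" --pt "0.4 0 0 0 0" --pt "0.4 0 0 0 0" --pt "0.4 0 0 0 -1" --pt "0.4 0 0 0 -1"

```text
t: 9.52
ee_pos: [528.4, -176.8, 241.3]
tcp_rot: [0.816, 0.578, -0.0, 0.0]
ft_force: [-0.5, -0.0, 0.1]
grip_width: 59.8
finger_force: 0.0
```

```bash
python3 st.py 241
```

```text
9.53 q [-0.61   0.541  1.219  1.818 -0.55   1.179  0.448] [ 528.4 -176.8  241.3] yaw 1.232 tilt z [-1.e-04 -1.e-04 -1.e+00] M [-0.04 -0.   -0.06] F [-0.5 -0.   0.1] w 59.8 0.0
shift [ 0.025 -0.038  0.006]
```

Call:
send_rows --pt "0.4 0 0 0 -1" --pt "0.4 0 0 0 -1" --pt "0.4 0 0 0 -1" --pt "0.4 0 0 0 -1" --pt "0.4 0 0 0 -1"

```text
t: 10.15
ee_pos: [528.4, -176.8, 241.4]
tcp_rot: [0.648, 0.762, 0.0, 0.0]
ft_force: [0.3, -0.6, -0.9]
grip_width: 59.6
finger_force: 0.0
```

Call:
send_rows --pt "0.4 0 0 0 -1" --pt "0.4 0 0 0 -1" --pt "0.4 0 0 0 -1" --pt "0.4 0 0 0 -1" --pt "0.4 0 0 0 -1"

```text
t: 10.78
ee_pos: [528.4, -176.8, 241.4]
tcp_rot: [0.439, 0.898, 0.0, 0.0]
ft_force: [0.6, -0.1, -0.3]
grip_width: 59.7
finger_force: 0.0
```

Call:
send_rows --pt "0.4 0 0 0 -1" --pt "0.4 0 0 0 -1" --pt "0.4 0 0 0 -1" --pt "0.4 0 0 0 0"

```text
t: 11.28
ee_pos: [528.4, -176.9, 241.5]
tcp_rot: [0.302, 0.953, 0.0, 0.0]
ft_force: [0.2, -0.8, -0.2]
grip_width: 59.7
finger_force: 0.0
```

```bash
sed -i 's/527,-175,z/529,-175.3,z/' st.py; python3 st.py 241
```

```text
11.28 q [-0.421  0.386  0.87   1.81  -0.329  1.098  1.522] [ 528.4 -176.9  241.5] yaw 2.528 tilt z [ 5.e-04  3.e-04 -1.e+00] M [-0.    0.04 -0.05] F [ 0.2 -0.8 -0.2] w 59.7 0.0
shift [0.008 0.032 0.009]
```

Recentre slightly, close and continue turning in.

Call:
send_rows --pt "0.4 0 0.03 0 0" --pt "-1 0 0 0 0" --pt "-1 0 0 0 0" --pt "-1 0 0 0 0" --pt "-1 0 0 0 0"

```text
t: 11.9
ee_pos: [529.4, -175.4, 241.5]
tcp_rot: [0.302, 0.953, -0.0, -0.0]
ft_force: [-2.5, 0.3, 5.8]
grip_width: 38.7
finger_force: 59.8
```

```bash
python3 st.py 241
```

```text
11.9 q [-0.424  0.387  0.87   1.808 -0.33   1.099  1.52 ] [ 529.4 -175.4  241.5] yaw 2.528 tilt z [-1.e-04  0.e+00 -1.e+00] M [-0.01  0.55 -0.1 ] F [-2.5  0.3  5.8] w 38.7 59.83449876308441
shift [ 0.007 -0.003  0.01 ]
```

Call:
send_rows --pt "-1 0 0 0 1" --pt "-1 0 0 0 1" --pt "-1 0 0 0 1"

```text
t: 12.28
ee_pos: [529.4, -175.3, 241.4]
tcp_rot: [0.442, 0.897, 0.0, 0.0]
ft_force: [-1.1, 0.6, 4.1]
grip_width: 38.6
finger_force: 59.8
```

```bash
python3 st.py 241
```

```text
12.28 q [-0.473  0.412  0.947  1.811 -0.371  1.11   1.259] [ 529.4 -175.3  241.4] yaw 2.226 tilt z [ 1.e-04  0.e+00 -1.e+00] M [-0.02  0.44  0.15] F [-1.1  0.6  4.1] w 38.6 59.83883321285248
shift [ 0.005 -0.007  0.009]
```

Call:
send_rows --pt "-1 0 0 0 1" --pt "-1 0 0 0 1" --pt "-1 0 0 0 1"

```text
t: 12.65
ee_pos: [529.8, -176.1, 241.5]
tcp_rot: [0.571, 0.821, -0.001, 0.001]
ft_force: [2.6, -9.2, -1.4]
grip_width: 38.2
finger_force: 60.3
```

```bash
python3 st.py 241
```

```text
12.65 q [-0.519  0.442  1.027  1.813 -0.417  1.123  1.006] [ 529.8 -176.1  241.5] yaw 1.926 tilt z [ 9.0e-04 -1.9e-03 -1.0e+00] M [-2.09 -0.65  0.02] F [ 2.6 -9.2 -1.4] w 38.2 60.25634765625
shift [ 0.019 -0.009  0.009]
```

Call:
send_rows --pt "-1 0 0 0 1" --pt "-1 0 0 0 1"

```text
t: 12.9
ee_pos: [529.6, -175.7, 241.4]
tcp_rot: [0.65, 0.76, -0.0, 0.0]
ft_force: [-1.0, -0.6, 2.0]
grip_width: 38.8
finger_force: 60.9
```

```bash
python3 st.py 241
```

```text
12.9 q [-0.548  0.466  1.08   1.814 -0.451  1.136  0.84 ] [ 529.6 -175.7  241.4] yaw 1.726 tilt z [ 5.e-04 -1.e-03 -1.e+00] M [-0.24  0.12  0.1 ] F [-1.  -0.6  2. ] w 38.8 60.93216419219971
shift [ 0.01  -0.011  0.009]
```

Call:
send_rows --pt "-1 0 0 0 1" --pt "-1 0 0 0 1"

```text
t: 13.15
ee_pos: [529.6, -175.6, 241.4]
tcp_rot: [0.723, 0.691, -0.0, 0.0]
ft_force: [-0.4, -1.6, 1.7]
grip_width: 38.8
finger_force: 61.0
```

```bash
python3 st.py 241
```

```text
13.15 q [-0.575  0.493  1.134  1.815 -0.488  1.15   0.677] [ 529.6 -175.6  241.4] yaw 1.526 tilt z [ 3.e-04 -8.e-04 -1.e+00] M [-0.21  0.1   0.86] F [-0.4 -1.6  1.7] w 38.8 60.99268913269043
shift [ 0.005 -0.012  0.007]
```

Mz has jumped to 0.86, so it may be on the seat. One small step will confirm.

Call:
send_rows --pt "-1 0 0 0 0.5" --pt "-1 0 0 0 0"

```text
t: 13.4
ee_pos: [529.6, -175.6, 241.3]
tcp_rot: [0.739, 0.674, -0.0, 0.0]
ft_force: [0.1, -0.4, 3.5]
grip_width: 38.4
finger_force: 61.2
```

```bash
python3 st.py 241
```

```text
13.4 q [-0.581  0.5    1.147  1.815 -0.497  1.154  0.639] [ 529.6 -175.6  241.3] yaw 1.479 tilt z [ 2.e-04 -8.e-04 -1.e+00] M [-0.17  0.17 -0.11] F [ 0.1 -0.4  3.5] w 38.4 61.20139002799988
shift [ 0.004 -0.012  0.006]
```

Call:
send_rows --pt "-1 0 0 0 0.5" --pt "-1 0 0 0 0"

```text
t: 13.65
ee_pos: [529.6, -175.0, 241.3]
tcp_rot: [0.754, 0.656, -0.0, 0.0]
ft_force: [-0.6, -0.6, 3.2]
grip_width: 38.6
finger_force: 61.3
```

```bash
python3 st.py 241; python3 - <<'E'
from h import *
s=optics.camera('side')
cv2.imwrite('pics/c2.png',cv2.convertScaleAbs(crop(s,262,215,25,12,0),alpha=1.8))
E
```

```text
13.65 q [-0.588  0.507  1.159  1.816 -0.507  1.159  0.6  ] [ 529.6 -175.   241.3] yaw 1.432 tilt z [-1.e-04 -2.e-04 -1.e+00] M [0.04 0.18 1.13] F [-0.6 -0.6  3.2] w 38.6 61.255223751068115
shift [-0.008 -0.012  0.006]
```

View pics/c2.png

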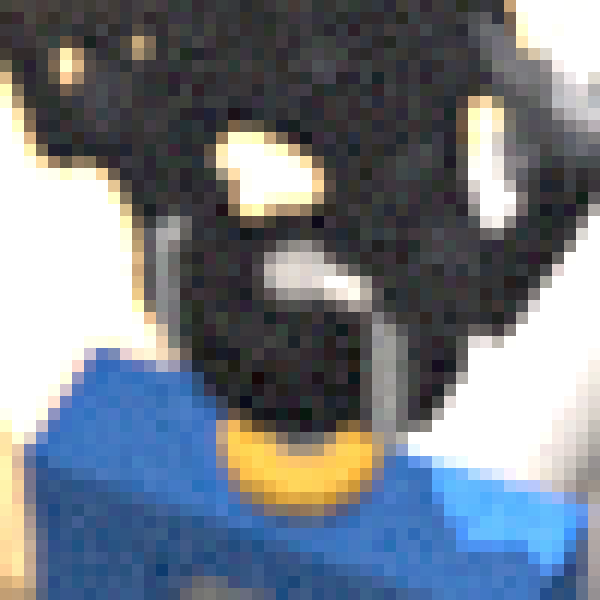

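The side crop shows the mark at roughly (285,270) to (360,295), about 3.4 rad from where it started, while the tool has turned 3.95 rad. With Mz spiking to about 1.1 N m, the knob is seated and slipping in the fingers. I'll back off 1.58 rad, aiming for yaw of about 3.01.

Call:
send_rows --pt "-1 0 0 0 -1" --pt "-1 0 0 0 -1" --pt "-1 0 0 0 -1" --pt "-1 0 0 0 -1" --pt "-1 0 0 0 -1"

```text
t: 14.32
ee_pos: [529.4, -175.0, 241.4]
tcp_rot: [0.569, 0.823, 0.001, -0.0]
ft_force: [-1.6, 1.1, 4.4]
grip_width: 38.6
finger_force: 61.3
```

```bash
python3 st.py 241
```

```text
14.32 q [-0.517  0.44   1.022  1.813 -0.416  1.124  1.01 ] [ 529.4 -175.   241.4] yaw 1.932 tilt z [ 3.0e-04  1.1e-03 -1.0e+00] M [ 0.25  0.42 -0.16] F [-1.6  1.1  4.4] w 38.6 61.34840369224548
shift [-0.002 -0.009  0.009]
```

Call:
send_rows --pt "-1 0 0 0 -1" --pt "-1 0 0 0 -1" --pt "-1 0 0 0 -1" --pt "-1 0 0 0 -1" --pt "-1 0 0 0 -1"

```text
t: 14.95
ee_pos: [529.2, -175.2, 241.6]
tcp_rot: [0.347, 0.938, 0.001, -0.0]
ft_force: [-2.0, 1.6, 6.0]
grip_width: 38.4
finger_force: 61.5
```

Call:
send_rows --pt "-1 0 0 0 -1" --pt "-1 0 0 0 -1" --pt "-1 0 0 0 -1" --pt "-1 0 0 0 -1" --pt "-1 0 0 0 -1"

```text
t: 15.58
ee_pos: [529.1, -175.4, 241.7]
tcp_rot: [0.105, 0.995, 0.0, 0.0]
ft_force: [-2.3, 0.9, 6.2]
grip_width: 38.7
finger_force: 61.6
```

Call:
send_rows --pt "-1 0 0 0 -0.8" --pt "-1 0 0 0 0" --pt "-1 0 0 0 0"

```text
t: 15.95
ee_pos: [529.1, -175.4, 241.7]
tcp_rot: [0.066, 0.998, 0.0, 0.0]
ft_force: [-4.1, 1.2, 7.2]
grip_width: 38.3
finger_force: 61.6
```

```bash
python3 st.py 241; python3 - <<'E'
from h import *
s=optics.camera('side')
cv2.imwrite('pics/c3.png',cv2.convertScaleAbs(crop(s,262,215,25,12,0),alpha=2.2))
E
```

```text
15.95 q [-0.34   0.355  0.747  1.804 -0.271  1.087  1.941] [ 529.1 -175.4  241.7] yaw 3.009 tilt z [ 1.e-04  7.e-04 -1.e+00] M [0.15 0.69 0.12] F [-4.1  1.2  7.2] w 38.3 61.62017583847046
shift [0.002 0.003 0.014]
```

View pics/c3.png

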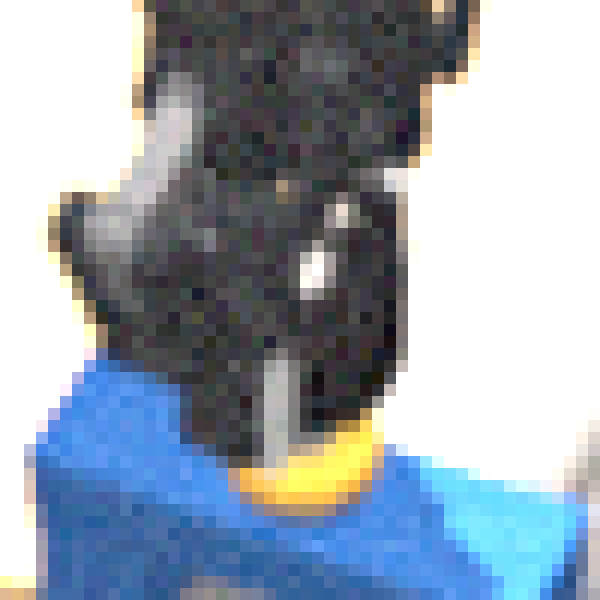

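The mark now runs from (315,280) to (345,210) in the side crop, which puts it about 1.6–1.7 rad back from the seat. The back-off torque matched normal screw friction, the grip reads 61 N, and the tool is centred on the knob.

```bash
python3 -c "
from bench import workorder
print(workorder.finish_job())"
```

```text
the job is handed in; nothing more can be done
None
```

I seated the crank-end thumbscrew, backed it off about 1.58 rad by the tool's turn, and handed the job in with the gripper still holding it at about 61 N; no verdict was returned.

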